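# Unlatch the wiring jig's hold-down arm and hold it up

## Task

Slide the steel counterweight rod down into the brass tube at the tail of the wiring jig's blue hold-down arm until it is fully home, and let go of it. Then pull the red latch tab sideways against its spring to free the arm's coupler from the ball stud, lift the coupler end at least 6 cm off the ball, and finish still holding the arm up and steady with the gripper, the rod still in its tube. Leave the switch stack, the screwdriver and the green terminal block where they are.

Things in the scene. Friction and masses are not known exactly. Their poses are not given: they have to be found in the camera images.
- weight: Counterweight: plain round steel rod with a thin blue band at mid height, 24 mm diameter, 110 mm tall, about 0.36 kg, standing upright and loose on the bench to the left or right of the jig. Origin at the centre of its underside, z up its length. The foot is chamfered to 16 mm diameter over the last 6 mm.
- tube_mouth (a point): Centre of the open top of the brass tube standing on the tail of the hold-down arm. Bore 26 mm, outside 36 mm, 45 mm deep, rim about 115 mm above the bench with the arm down. z points up and out of the tube. It tilts with the arm. The seated rod stands 65 mm out of the tube.
- tube_floor (a point): Centre of the tube's inner floor, 45 mm under tube_mouth; the rod's underside rests here when fully home. Same axes as tube_mouth.
- press_arm: Blue hold-down arm, 34 mm wide, 0.75 kg, over a yellow housing in an aluminium jig base 120 x 400 mm. Origin on its hinge, 92 mm above the bench. y runs along the arm to the coupler (ball at y = 200 mm, tube at y = -100 mm), x along the hinge, away from the robot, z up. The coupler end rises by turning about +x, 0 (down, level) to 0.55 rad; let go, it falls back down, with or without the rod.
- coupler (a point): Middle of the steel coupler's underside at the end of the arm, 200 mm along y from the hinge and 10 mm below it; rests level with the top of the ball when down. Axes of the arm. Its rise is about 200 mm x sin(arm angle).
- ball_top (a point): Top of the fixed ball stud, 82 mm above the bench, 200 mm from the hinge along the jig's y. Axes of the jig, z up.
- tab (a point): Point in the upright red latch tab, 16 mm below its top and 28 mm above the steel slide under it. Tab 14 mm thick along the arm's x, 32 mm wide along y. Axes of the arm, in whose frame it lies at (0, 200, 42) mm when latched: 134 mm above the bench, over the ball. Pinch it from above, fingers closing along the arm's x. It slides with the latch and turns with the arm.
- latch (a joint): Latch slide, m: 0 latched (a fork under the ball's head locks the arm down), 0.024 fully pulled. Pull the tab along the arm's -x, sideways, towards the robot. A spring returns it: 4 N at 0, 10 N at full pull; keep it pulled while lifting off the ball. The fork is clear of the ball from 0.014: pull 0.018 to 0.024. With the coupler over 25 mm up the latch may slide back.
- switch_stack: Bystander: yellow and black round switch stack, 52 mm diameter, 76 mm tall, upright on the bench on the other side of the jig from the rod. Origin at the centre of its underside.
- screwdriver: Bystander: screwdriver with an orange handle lying on the bench beyond the jig. Origin under its middle.
- terminal: Bystander: green terminal block, 30 x 50 x 34 mm, on the bench beyond the jig. Origin at the centre of its underside.

How it is judged (in metres and radians):
On the way, in this order (a step that is already met when the one before it is completed fails the run):
1. the counterweight rod is fully home in the tube and let go, the arm still down (horizontal distance between weight and tube_floor below 0.005 m and z of weight in the frame of tube_floor between -0.004 and 0.005 m and angle between the z axis of weight and the z axis of tube_floor, either way round below 0.1 rad and contact force between the fingers and weight below 0.3 N and z of coupler in the frame of ball_top below 0.015 m), for 0.2 s.
2. the latch is pulled at least 14 mm while the coupler is still on the ball (value of joint latch above 0.014 m and z of coupler in the frame of ball_top below 0.01 m), for 0.05 s.
3. the coupler is lifted at least 55 mm off the ball by the gripper (z of coupler in the frame of ball_top above 0.055 m and contact force between the fingers and press_arm above 0.5 N), for 0.2 s.
At the end, for the whole second after the job is handed in: Fingers hold the arm (over 0.5 N), coupler over 55 mm above the ball, steady (under 0.08 rad/s), nothing else propping it; rod released, in its tube within 5 mm of the floor; switch stack, screwdriver and terminal block within 30 mm of where they began (all of step 3 and angular speed of press_arm below 0.08 rad/s and horizontal distance between weight and tube_floor below 0.005 m and z of weight in the frame of tube_floor between -0.004 and 0.005 m and angle between the z axis of weight and the z axis of tube_floor, either way round below 0.1 rad and contact force between the fingers and weight below 0.3 N and contact force between each of switch_stack, screwdriver, terminal and press_arm below 0.1 N and distance of each of switch_stack, screwdriver, terminal from where it was at the start of the episode below 0.03 m); the arm keeps its last pose, push and grip.
It fails at once if the switch stack is moved more than 30 mm (distance of switch_stack from where it was at the start of the episode above 0.03 m).
It fails at once if the screwdriver is moved more than 30 mm (distance of screwdriver from where it was at the start of the episode above 0.03 m).
It fails at once if the terminal is moved more than 30 mm (distance of terminal from where it was at the start of the episode above 0.03 m).
It also fails if it takes over 69 s, if anything falls off the work surface, if the arm or the gripper's body presses on something with over 40 N, if the wrist force passes 120 N, or if a joint passes its speed limit or range.

## Robot

A 6-joint arm with a two-finger parallel gripper is mounted at the origin on the work surface. World frame = base frame: x ahead of the robot, y to its left, z up, the work surface at z = 0. Lengths are in mm, angles in degrees, forces in N, time in s.
With the tool pointing down it reaches from about 350 to 850 mm from the base axis. Payload 8.1 kg.
Tool frame: the origin (TCP) lies at the very end of the fingers, on their centre line; the grasp point (between the pads) lies 19 mm behind it; z points along the fingers, y is the line along which they close (so a half turn about z gives the same grasp; the last joint's range is limited). The gripper opens to 85 mm and grips with 20 to 120 N. Pads are 22 mm wide; open, the fingers measure 114 mm over their backs; the gripper's body (76 mm by 85 mm) begins 54 mm behind the grasp point. The pads swing forward as they close: fully open they stand 13 mm farther back than shut.
Start: joints at [-80.18, 7.471, 85.268, -0, 87.261, -4.893], TCP at [152.412, -580.324, 206.292] pointing down, gripper open.
Joint ranges: [-169.43, 169.43], [-51.17, 129.36], [1.28, 143.12], [-76.62, 256.62], [0, 156.53], [-152.29, 152.29]. Speed limits (degrees/s): [136.94, 136.94, 159.86, 180, 180, 180].

## Interface

Orientations are given as [roll, pitch, yaw] about the fixed x, y, z axes, in that order (R = Rz(yaw) Ry(pitch) Rx(roll)).
In Python, from bench import status, viewer, job gives the robot as it stands.
- The arm moves only by the tool arm_command, never from a script. Its argument "targets" is a list that holds one entry, the list of rows, each a list of 7 numbers: the shift along the world's x, y, z in m, then the turn, a rotation vector about the world's x, y, z in rad, then the opening, from -1 (shut) to 1 (fully open). In form: [[[dx, dy, dz, rx, ry, rz, gripper], ...]]. A call has 1 to 10 rows; each row shifts and turns the commanded pose from where the row before left it; what a row does not reach is not made up. A row lasts 1/8 s, in which the tool goes at most 62.5 mm and 10.7 degrees, less where a joint would pass 70% of its speed; a pose out of reach is approached as far as the arm can. A call with a gripper value outside its range is refused whole. The fingers move at their own pace and stop on an object; "force" is the grip in N (left out, the last holds). Time passes only in rows, so rows that do not move let the fingers close. It gives the time, the measured TCP pose, the force, the opening and the grip force at its end, in the units of the state.
- status.sense(): the state, without advancing time (a new reading comes with each control period).
- viewer.snapshot(name): name is "scene" or "top" or "wrist"; returns the picture (400x640x3 uint8, red, green, blue); there is no depth.
- viewer.camera_model(name): a dict with "vertical_fov" (degrees; the focal length in pixels is half the picture's height over the tangent of half this angle, whatever the lens; pixels are square), "cx", "cy" (the principal point, pixels), "xyz" and "attitude" of the camera in the world. Camera axes: x right, y down, z forward; pixel columns grow to the right and rows downward; lengths in mm; the calibration is good to about 2 mm. A picture is of the moment at which its call begins: read the wrist's pose just before it. camera_model takes no time and is no camera call; for the wrist camera it gives the pose at the moment of the call.
- job.hand_in(): hands the job in; it is judged then, once.
The state is a dict: "time": time; "joint_pos": joint angles; "qd": joint speeds; "joint_efforts": joint torques, N m; "tool_pos": TCP position; "tcp_rot": TCP orientation; "ft_force": force on the tool from outside, world axes, zero at the start; "wrist_torque": the same for the moment, N m; "finger_gap": finger opening in mm; "grip_force": force on a finger pad.
Only numpy, scipy, OpenCV 4.12 (cv2) and the standard library are available. Lean on these libraries where they do the work, as an engineer would, in place of code of your own. Each camera call takes 0.05 s, during which the arm holds its last target. There are 200 camera calls.

## Working session

There is one attempt and no reset: what is moved stays moved. The work goes in short steps, Python scripts to look and compute and a tool call to move; the robot and the scene stay as the last step left them, time stands still between calls to the robot, and variables do not carry over. Pictures are saved under pics/ and viewed, at most 10 in all, crops included, and the job is handed in when it is done.

Besides the shell and the picture viewer there is one more tool, called after "Call:" by a JSON object that holds its "method" and its "body". arm_command: Moves the arm, as the interface text tells. Its arguments: {"type":"object","properties":{"targets":{"type":"array"},"force":{"type":"number"}},"required":["targets"]}

```bash
mkdir -p pics && ls
cat > h.py <<'E'
import numpy as np, cv2
from bench import status, viewer, job
from scipy.spatial.transform import Rotation as R
def K(m): 
    return 200/np.tan(np.radians(m["vertical_fov"])/2)
def rot(m):
    return R.from_euler('xyz',m["attitude"],degrees=True).as_matrix()
def ray(m,u,v):
    f=K(m); d=rot(m)@np.array([(u-m["cx"])/f,(v-m["cy"])/f,1]); return np.array(m["xyz"],float),d/np.linalg.norm(d)
def onz(m,u,v,z):
    o,d=ray(m,u,v); return o+d*(z-o[2])/d[2]
def tri(*obs):
    A=np.zeros((3,3));b=np.zeros(3)
    for m,u,v in obs:
        o,d=ray(m,u,v);P=np.eye(3)-np.outer(d,d);A+=P;b+=P@o
    p=np.linalg.solve(A,b)
    return p,[np.linalg.norm((np.eye(3)-np.outer(d,d))@(p-o)) for o,d in (ray(*q) for q in obs)]
def proj(m,p):
    c=rot(m).T@(np.array(p)-np.array(m["xyz"]));f=K(m);return c[0]/c[2]*f+m["cx"],c[1]/c[2]*f+m["cy"]
def snap(n,save=None):
    m=viewer.camera_model(n);im=viewer.snapshot(n)
    if save: cv2.imwrite(f"pics/{save}.png",cv2.cvtColor(im,cv2.COLOR_RGB2BGR))
    return m,im
E
python3 - <<'E'
from h import *
print(status.sense())
for n in("scene","top","wrist"):
    m,_=snap(n,n+"0");print(n,m)
E
```

```text
pics
{'time': 0.0, 'joint_pos': array([-8.01809337e+01,  7.51594764e+00,  8.53297250e+01,  4.65745672e-04,
        8.72616679e+01, -4.89283774e+00]), 'qd': array([-0.01190388, -0.0060404 ,  0.04959356,  0.04288964, -0.05453346,
        0.07482782]), 'joint_efforts': array([ 1.42938472e-03, -5.69409406e+01, -5.00546873e+01, -2.94092579e-04,
        1.45803590e-02, -6.41848533e-05]), 'tool_pos': array([ 152.29943679, -579.72776753,  205.23145521]), 'tcp_rot': array([-1.79893090e+02, -9.61880559e-03,  1.47118724e+01]), 'ft_force': array([0.53948662, 0.08544276, 0.36225716]), 'wrist_torque': array([-0.01586224,  0.01128464,  0.03059429]), 'grip_force': 0.0, 'finger_gap': 85.49097904707179}
scene {'vertical_fov': 54.77162419372685, 'cx': 318.51795714589065, 'cy': 195.25906103930427, 'xyz': array([1162.598697  ,  173.06004147,  839.72825882]), 'attitude': array([-141.36917832,   -0.40049382,  107.40723069])}
top {'vertical_fov': 43.20838950095077, 'cx': 319.05201856750006, 'cy': 200.24055321366455, 'xyz': array([ 4.84688131e+02, -1.49515388e+00,  1.61006592e+03]), 'attitude': array([-175.56070024,    0.52046613,  -89.6346908 ])}
wrist {'vertical_fov': 58.74252254795275, 'cx': 316.42893197699266, 'cy': 198.75401521897123, 'xyz': array([ 224.82597916, -559.70879157,  373.61546556]), 'attitude': array([ 1.63197516e+02,  1.11445467e-01, -7.52526062e+01])}
```

View pics/scene0.png

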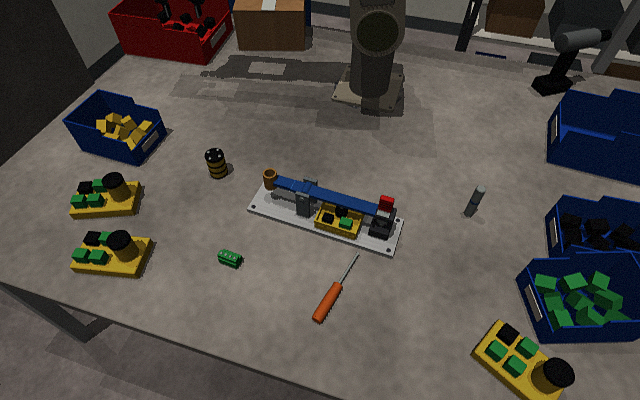

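View pics/top0.png

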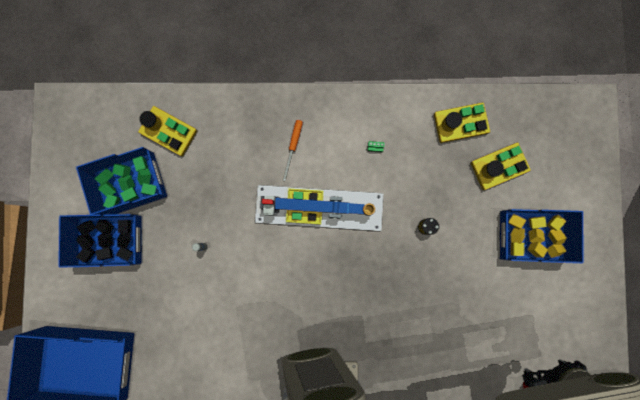

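The scene view shows the tube at (270,175), the red tab at (386,203), the rod at (475,200) and the stack at (217,163). In the top view they are at tube (369,210), tab (267,203), rod (200,247) and stack (428,227). I'll enlarge both to get exact pixels.

Run:
```python
from h import *
S=cv2.imread("pics/scene0.png");T=cv2.imread("pics/top0.png")
def c(I,u,v,w=25,k=8):
    J=cv2.resize(I[v-w:v+w,u-w:u+w],None,fx=k,fy=k,interpolation=cv2.INTER_NEAREST)
    J=cv2.convertScaleAbs(J,alpha=1.6)
    for i in range(0,2*w,10):
        cv2.putText(J,str(u-w+i),(i*k,8),0,.35,(255,255,255),1);cv2.putText(J,str(v-w+i),(0,i*k+8),0,.35,(255,255,255),1)
    return cv2.resize(J,(260,260) )
a=np.hstack([c(S,270,178,16,16),c(S,386,205,16,16),c(S,475,202,20,13)])
b=np.hstack([c(T,369,210,16,16),c(T,267,203,16,16),c(T,200,247,16,16)])
cv2.imwrite("pics/crop.png",np.vstack([a,b]))
```

```text
(no output)
```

View pics/crop.png

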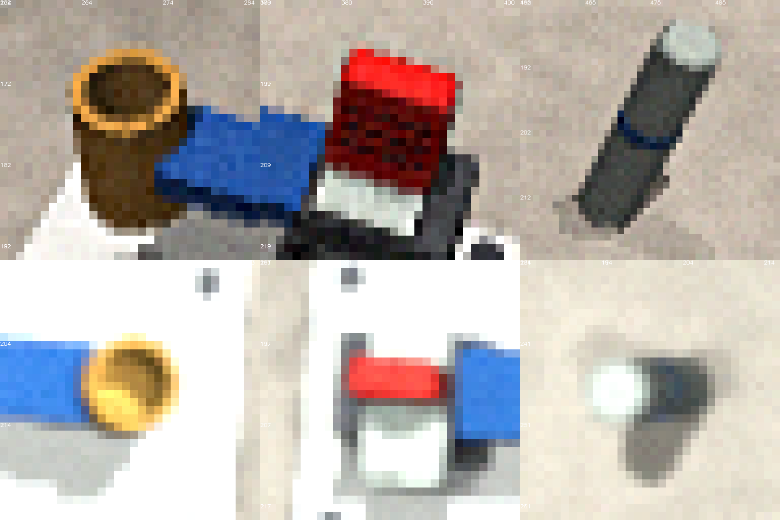

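Run:
```python
from h import *
s=viewer.camera_model("scene");t=viewer.camera_model("top")
for n,a,b,h in(("tube",(269.3,172.3),(368.3,209.3),115),("tabtop",(386.4,198.2),(267.4,201.0),150),("rodtop",(480.8,188.3),(195.6,246.5),110)):
    print(n,*tri((s,*a),(t,*b)),onz(t,*b,h),onz(s,*a,h))
```

```text
tube [ 575.06197501 -134.47035649  114.88767464] [np.float64(1.2913531901348967), np.float64(1.2913531901349167)] [ 574.58230004 -133.25134373  115.        ] [ 575.50974011 -135.67671643  115.        ]
tabtop [595.01869763 162.5353503  148.4509696 ] [np.float64(0.02392927347655806), np.float64(0.023929273476626975)] [594.89860013 162.38532502 150.        ] [596.29584921 162.53545137 150.        ]
rodtop [461.41786417 378.0504514  109.55213575] [np.float64(0.0778804690298691), np.float64(0.07788046902995172)] [461.42672126 378.01744496 110.        ] [461.86403067 377.84393837 110.        ]
```

Call:
{"method": "arm_command", "body": {"targets": [[[0.03,0.043,0.005,0,0,0.1244,1],[0.03,0.043,0.005,0,0,0.1244,1],[0.03,0.043,0.005,0,0,0.1244,1],[0.03,0.043,0.005,0,0,0.1244,1],[0.03,0.043,0.005,0,0,0.1244,1],[0.03,0.043,0.005,0,0,0.1244,1],[0.03,0.043,0.005,0,0,0.1244,1],[0.03,0.043,0.005,0,0,0.1244,1],[0.03,0.043,0.005,0,0,0.1244,1],[0.03,0.043,0.005,0,0,0.1244,1]]]}}

```text
time: 1.4
tool_pos: [453.0, -148.7, 256.3]
tcp_rot: [-180.0, 0.0, 86.2]
ft_force: [0.8, -1.4, -0.2]
finger_gap: 85.9
grip_force: 0.0
```

Call:
{"method": "arm_command", "body": {"targets": [[[0.001,0.055,0,0,0,0,1],[0.001,0.055,0,0,0,0,1],[0.001,0.055,0,0,0,0,1],[0.001,0.055,0,0,0,0,1],[0.001,0.055,0,0,0,0,1],[0.001,0.055,0,0,0,0,1],[0.001,0.055,0,0,0,0,1],[0.001,0.055,0,0,0,0,1],[0.001,0.055,0,0,0,0,1],[0,0,0,0,0,0,1]]]}}

```text
time: 2.65
tool_pos: [460.1, 347.8, 254.9]
tcp_rot: [-179.9, 0.0, 86.2]
ft_force: [-0.5, -0.7, 0.8]
finger_gap: 85.7
grip_force: 0.0
```

Run:
```python
from h import *
m,im=snap("wrist","w1")
print(status.sense()["tool_pos"],proj(m,[461.4,378,110]),proj(m,[461.4,378,0]))
```

```text
[460.55730205 345.93681698 255.19946898] (np.float64(314.6609991160942), np.float64(144.98383604741662)) (np.float64(315.1848699070248), np.float64(131.38106310225336))
```

View pics/w1.png

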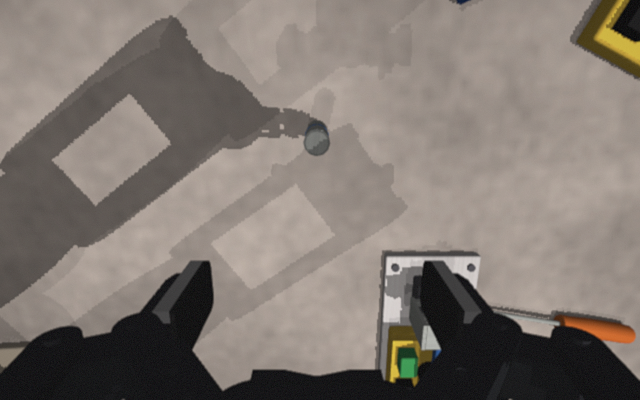

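The wrist view shows the rod top disc at about (317,144), where (315,145) was predicted. I'll refine with a third ray.

Run:
```python
from h import *
m=viewer.camera_model("wrist");I=cv2.imread("pics/w1.png").astype(int)
C=I[115:165,295:340]
d=(C[...,0]-C[...,2]>-2).astype(np.uint8)  # bluish-grey vs warm bench
n,l,st,ce=cv2.connectedComponentsWithStats(d);print(st[1:][st[1:,4]>30]+[295,115,0,0,0])
g=C.sum(2)//3
i=1+st[1:,4].argmax();k=(l==i)&(g>75);print(k.sum());ys,xs=np.nonzero(k);print(xs.min()+295,xs.max()+295,ys.min()+115,ys.max()+115)
(c,r)=cv2.minEnclosingCircle(np.c_[xs,ys].astype(np.float32));print(np.array(c)+[295,115],r)
for row in g[8:46:2,8:38:2]:print(*row)
s=viewer.camera_model("scene");t=viewer.camera_model("top")
for u,v in((316.8,143.5),): print(onz(m,u,v,110),tri((s,480.8,188.3),(t,195.6,246.5),(m,u,v)))
```

```text
[[305 121  24  16 151]
 [316 140  10  14  37]]
39
305 328 127 136
[316.41304398 133.5       ] 11.683745384216309
98 98 97 76 62 60 58 59 60 56 85 142 151 152 159
98 98 92 58 58 61 58 61 60 56 57 96 150 162 162
97 98 80 59 64 62 62 63 60 60 61 73 134 164 162
98 97 68 61 67 71 78 85 73 74 64 69 119 152 163
99 88 61 76 93 95 96 102 92 102 86 61 98 143 148
97 76 77 96 114 117 116 114 116 114 102 85 74 137 140
106 84 91 115 122 118 116 117 116 123 119 99 82 133 139
156 101 114 118 118 118 116 117 116 122 119 117 88 124 138
149 92 115 119 120 117 117 117 119 121 103 99 85 108 137
126 98 117 117 119 117 116 117 101 101 90 87 81 92 137
127 101 118 119 120 117 117 112 93 86 90 88 85 86 134
146 93 118 118 118 114 113 90 88 87 87 87 79 100 139
154 95 115 120 117 94 87 84 89 87 88 89 75 129 137
147 112 98 100 98 87 86 84 91 89 88 83 87 137 137
141 137 108 81 87 86 87 85 89 88 81 84 129 141 139
139 141 139 100 76 79 85 86 83 76 87 132 142 139 140
140 142 142 141 132 112 92 91 106 124 135 143 142 140 138
141 143 141 142 141 140 140 138 140 140 142 140 143 140 139
142 141 141 139 140 139 137 138 140 140 140 143 142 142 141
[463.91978946 377.14086842 110.        ] (array([462.73906473, 377.52615721, 111.10947422]), [np.float64(0.14108835503956182), np.float64(1.310220351736092), np.float64(1.211833023904325)])
```

Call:
{"method": "arm_command", "body": {"targets": [[[0.0015,0.032,0,0,0,0,1],[0,0,-0.04,0,0,0,1],[0,0,-0.04,0,0,0,1],[0,0,-0.04,0,0,0,1],[0,0,-0.03,0,0,0,1],[0,0,-0.025,0,0,0,1],[0,0,-0.014,0,0,0,1],[0,0,0,0,0,0,1],[0,0,0,0,0,0,1]]], "force": 60}}

```text
time: 3.82
tool_pos: [463.8, 376.9, 68.8]
tcp_rot: [179.9, -0.1, 86.0]
ft_force: [-0.2, -0.2, 0.5]
finger_gap: 85.4
grip_force: 0.0
```

Call:
{"method": "arm_command", "body": {"targets": [[[0,0,0,0,0,0,-1],[0,0,0,0,0,0,-1],[0,0,0,0,0,0,-1],[0,0,0,0,0,0,-1],[0,0,0,0,0,0,-1],[0,0,0,0,0,0,-1],[0,0,0,0,0,0,-1],[0,0,0,0,0,0,-1]]]}}

```text
time: 4.82
tool_pos: [463.1, 376.9, 67.8]
tcp_rot: [180.0, -0.0, 86.0]
ft_force: [-1.3, -0.1, 5.7]
finger_gap: 21.7
grip_force: 59.2
```

Call:
{"method": "arm_command", "body": {"targets": [[[0,0,0.01,0,0,0,-1],[0,0,0.03,0,0,0,-1],[0,0,0.04,0,0,0,-1],[0,0,0.04,0,0,0,-1],[0,0,0.04,0,0,0,-1],[0.005,-0.03,0,0,0,0,-1],[0.01,-0.045,0,0,0,0,-1],[0.01,-0.045,0,0,0,0,-1],[0.01,-0.045,0,0,0,0,-1],[0.01,-0.045,0,0,0,0,-1]]]}}

```text
time: 6.08
tool_pos: [507.5, 165.0, 226.8]
tcp_rot: [-179.9, 0.0, 86.0]
ft_force: [1.6, 0.9, -3.2]
finger_gap: 21.5
grip_force: 59.3
```

Call:
{"method": "arm_command", "body": {"targets": [[[0.01,-0.045,0,0,0,0,-1],[0.01,-0.045,0,0,0,0,-1],[0.01,-0.045,0,0,0,0,-1],[0.01,-0.045,0,0,0,0,-1],[0.01,-0.045,0,0,0,0,-1],[0.01,-0.045,0,0,0,0,-1],[0.007,-0.025,0,0,0,0,-1],[0,0,0,0,0,0,-1],[0,0,0,0,0,0,-1]]]}}

```text
time: 7.2
tool_pos: [574.4, -127.8, 226.7]
tcp_rot: [-179.9, -0.0, 86.0]
ft_force: [-0.0, 0.3, -3.4]
finger_gap: 21.5
grip_force: 59.4
```

Run:
```python
from h import *
print(status.sense()["tool_pos"],status.sense()["finger_gap"])
s,S=snap("scene","s2");w,W=snap("wrist","w2");t,T=snap("top")
print(proj(s,[575,-134,115]),proj(s,[575,-134,180]),proj(w,[575,-134,115]))
f=lambda I:cv2.convertScaleAbs(cv2.cvtColor(I,cv2.COLOR_RGB2BGR),alpha=1.5)
a=cv2.resize(f(S)[100:200,220:320],(500,500),interpolation=cv2.INTER_NEAREST)
b=cv2.resize(f(W)[180:400,190:450],None,fx=1.15,fy=1.9)
b=cv2.resize(f(W)[150:400,210:360],(300,500))
cv2.imwrite("pics/c2.png",np.hstack([a,b]))
```

```text
[ 574.37723874 -127.79957847  226.72149691] 21.452519227716124
(np.float64(269.9954100777055), np.float64(172.30775247925322)) (np.float64(267.5137349733022), np.float64(154.05422151461238)) (np.float64(316.33860895510696), np.float64(195.6603101178077))
```

View pics/c2.png

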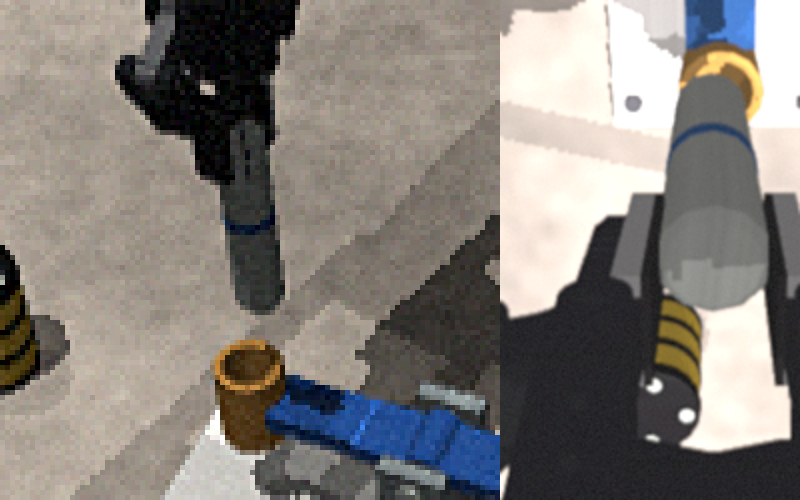

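The scene crop shows the rod hanging upright over the tube, offset to +y. In the wrist crop the tube rim centre is at about (321,190). Next I'll measure rod-to-tube offsets within the same images.

Run:
```python
from h import *
np.set_printoptions(precision=1,suppress=True)
s=viewer.camera_model("scene");w=viewer.camera_model("wrist")
S=cv2.imread("pics/s2.png").astype(int);W=cv2.imread("pics/w2.png").astype(int)
tp=status.sense()["tool_pos"]
def br(I,sat): 
    hsv=cv2.cvtColor(I.astype(np.uint8),cv2.COLOR_BGR2HSV); return (hsv[...,0]>8)&(hsv[...,0]<30)&(hsv[...,1]>sat)
b=br(W,110); b[:165]=0;b[220:]=0
print("wrist brass rows")
for v in range(172,208,2):
    x=np.nonzero(b[v,290:350])[0]+290
    print(v,x.min() if len(x) else None,x.max() if len(x) else None,end=' | ')
print("\nrod rows, wrist warmness b-r")
for v in (194,200,206,212,220,230):
    print(v,(W[v,285:350,2]-W[v,285:350,0])[::2], )
print("scene g rows")
for v in (148,151,154,157,160):
    print(v,S[v,258:284].sum(1)//3)
b=br(S,130);b[:160]=0;b[185:]=0
for v in range(166,182): 
    x=np.nonzero(b[v,255:285])[0]+255; print(v,x.min() if len(x) else None,x.max() if len(x) else None,end=' | ')
print()
for z in(115,159,170,185,200): print(z,np.array(proj(s,[*tp[:2],z])),np.array(proj(w,[*tp[:2],z])))
```

```text
wrist brass rows
172 316 323 | 174 310 328 | 176 303 335 | 178 303 336 | 180 302 336 | 182 302 337 | 184 302 338 | 186 301 338 | 188 301 339 | 190 300 339 | 192 300 340 | 194 331 340 | 196 332 340 | 198 332 340 | 200 333 339 | 202 333 339 | 204 333 338 | 206 333 337 | 
rod rows, wrist warmness b-r
194 [  5   5   4   5   5   5   4  40  18  -1   2   0   2   2   1   2   2   2
   1   1   1   0  10  39  38  50 107 126  61   2   5   6   6]
200 [  6   4   4   5   5   5   6   2   1   2   2   1   0   3   1   1   1   2
   2   1   2   0   1   6  39  65 112 122  25   3   6   5   6]
206 [  6   5   3   4   5   6   5   2   2   0   0   2   1   1   1   2   1   1
   1   1   2   2   1  -1  73 116  97  16   4   5   6   5   6]
212 [  5   4   3   5   5   9   1   2   0   3   2  -8 -17 -27 -28 -32 -31 -28
 -19 -13  -2   0   1   1   6   8  10   9   9   9   8  11  10]
220 [ 19  19  18  20  19  11 -13 -42 -27  -4   4   1   1   1   2   1   1   1
   2   1   1   2  -5 -36 -30  11  21  19  17  19  20  19  19]
230 [ 19  18  17  20  -1  -7   2   2   3   1   2   1   2   1   2   3   0   3
   2   2   1   1   1   1   2 
[... 289 characters left out ...]
 96  94  94  96  56  49  31  34  31  29  32  36  26  24
  56 100  93  96  94  96 102  75]
157 [ 97  89  94 101 102  98  98  99  84  40  45  40  36  34  35  36  33  24
  13 111  92  95  77  82  80  78]
160 [103 101  97  99  95  98  95  96 105  77  36  43  30  32  35  37  30  31
  84  84  84  85  85  88  83  90]
166 None None | 167 None None | 168 268 272 | 169 265 273 | 170 264 275 | 171 263 275 | 172 263 275 | 173 263 276 | 174 263 276 | 175 263 276 | 176 263 276 | 177 263 276 | 178 263 276 | 179 264 275 | 180 264 274 | 181 264 272 | 
115 [272.5 172.8] [315.1 187.9]
159 [271.  160.7] [314.9 204.3]
170 [270.5 157.5] [314.9 209.3]
185 [270.  153.1] [314.8 216.9]
200 [269.4 148.6] [314.7 225.5]
```

Run:
```python
from h import *
np.set_printoptions(precision=1,suppress=True)
w=viewer.camera_model("wrist");tp=status.sense()["tool_pos"]
W=cv2.imread("pics/w2.png").astype(int)
print(W[240:320:2,316].sum(1)//3)
hsv=cv2.cvtColor(W.astype(np.uint8),cv2.COLOR_BGR2HSV)
print("disc edges rows"); 
for v in (262,270,278,286,294,300): print(v,(W[v,282:352].sum(1)//3)[::2])
for y in(-3,0,3,6):print(y,proj(w,[tp[0],tp[1]+y,269]))
# rim right-edge points, outer circle r=18 at z=115
b=(hsv[...,0]>8)&(hsv[...,0]<30)&(hsv[...,1]>110)
P=[]
for v in range(188,208):
    x=np.nonzero(b[v,325:350])[0]
    if len(x): P.append(onz(w,325+x.max()+.5,v,115)[:2])
P=np.array(P)
from scipy.optimize import least_squares
r=least_squares(lambda c:np.hypot(*(P-c).T)-18,[577,-134]);print(r.x,np.abs(r.fun).max(),P[::4])
```

```text
[ 69  69  69  68  66  68  70  75  78  78  78  78  78  78  79  79  78  80
  79  78  81  83  92  96  96  97  94  95  95  93  95  95  88 156 168 169
 172 171 169 169]
disc edges rows
262 [73 62 19 22 36 66 70 74 77 77 79 80 80 79 82 80 79 78 81 80 77 80 80 80
 79 78 80 78 73 68 61 21 27 38 72]
270 [67 20 24 21 70 74 74 80 77 80 81 83 81 80 79 79 77 79 81 78 79 81 81 81
 78 82 82 80 77 76 78 38 26 19 51]
278 [38 24 22 22 73 74 78 80 78 81 80 80 79 78 80 77 81 78 79 78 80 82 82 80
 79 81 80 80 80 78 76 38 22 23 24]
286 [ 24  20  22  21  60  84  95  84  79  85  99  99  97  96  93  94  95  96
  95  97 100  97  97  96  99  97  94  95  95  92  85  37  25  21  17]
294 [ 23  25  22  22  18 111  95  89  97  96  99  97  98  97  96  94  96  95
  93  96  98  98  97  96  97  94  96  93  85 110  53  16  22  21  28]
300 [ 25  29  20  23  19  54  51  39  40  74  91  96  96  96  94  96  95  95
  94  98  99  97  96  98  89  97 156 173 173 177 107  18  22  24  26]
-3 (np.float64(314.6064873891316), np.float64(294.1003098763624))
0 (np.float64(314.0874179649713), np.float64(287.5599105130093))
3 (np.float64(313.5620158100832), np.float64(280.9397172221152))
6 (np.float64(313.0301643226821), np.float64(274.23826079319116))
[ 577.2 -134.1] 0.4245312221070989 [[ 594.6 -128.8]
 [ 595.3 -132.2]
 [ 595.1 -135.6]
 [ 594.1 -139. ]
 [ 593.1 -142.4]]
```

The wrist fit and the scene view agree: the rod has to move about +2.8 mm in x and −9.9 mm in y.

Call:
{"method": "arm_command", "body": {"targets": [[[0.0028,-0.0099,0,0,0,0,-1],[0,0,-0.015,0,0,0,-1],[0,0,-0.015,0,0,0,-1],[0,0,-0.01,0,0,0,-1],[0,0,-0.004,0,0,0,-1],[0,0,-0.003,0,0,0,-1],[0,0,-0.003,0,0,0,-1],[0,0,0,0,0,0,-1]]]}}

```text
time: 8.35
tool_pos: [577.8, -138.2, 177.4]
tcp_rot: [180.0, 0.0, 86.0]
ft_force: [-0.3, -0.4, -3.7]
finger_gap: 21.5
grip_force: 59.4
```

Call:
{"method": "arm_command", "body": {"targets": [[[0,0,-0.003,0,0,0,-1],[0,0,-0.003,0,0,0,-1],[0,0,-0.003,0,0,0,-1],[0,0,-0.003,0,0,0,-1],[0,0,0,0,0,0,-1]]]}}

```text
time: 8.98
tool_pos: [577.6, -138.1, 164.9]
tcp_rot: [-180.0, -0.0, 86.0]
ft_force: [-0.4, -0.4, -4.6]
finger_gap: 21.7
grip_force: 59.4
```

Call:
{"method": "arm_command", "body": {"targets": [[[0,0,-0.004,0,0,0,-1],[0,0,-0.004,0,0,0,-1],[0,0,-0.004,0,0,0,-1],[0,0,-0.004,0,0,0,-1],[0,0,-0.004,0,0,0,-1],[0,0,-0.004,0,0,0,-1],[0,0,0,0,0,0,-1]]]}}

```text
time: 9.85
tool_pos: [577.5, -138.2, 140.8]
tcp_rot: [-180.0, -0.0, 86.0]
ft_force: [-0.3, 0.4, -4.3]
finger_gap: 21.6
grip_force: 59.3
```

Now release near the bottom and let the rod drop the last 2–3 mm. I'll loosen gradually, then open.

Call:
{"method": "arm_command", "body": {"targets": [[[0,0,-0.002,0,0,0,-1],[0,0,0,0,0,0,-1],[0,0,0,0,0,0,-0.3],[0,0,0,0,0,0,0],[0,0,0,0,0,0,1],[0,0,0,0,0,0,1],[0,0,0,0,0,0,1],[0,0,0,0,0,0,1],[0,0,0,0,0,0,1]]]}}

```text
time: 10.98
tool_pos: [577.7, -138.2, 139.3]
tcp_rot: [-180.0, 0.0, 86.0]
ft_force: [-0.3, 0.4, -0.7]
finger_gap: 85.6
grip_force: 0.0
```

Call:
{"method": "arm_command", "body": {"targets": [[[0,0,0.03,0,0,0,1],[0,0,0.04,0,0,0,1],[0,0,0.04,0,0,0,1],[0,0.03,0,0,0,0,1],[0,0.05,0,0,0,0,1],[0,0.05,0,0,0,0,1],[0,0.05,0,0,0,0,1],[0,0,0,0,0,0,1],[0,0,0,0,0,0,1]]]}}

```text
time: 12.1
tool_pos: [577.7, 41.6, 249.3]
tcp_rot: [-180.0, 0.0, 86.0]
ft_force: [-0.8, -1.4, -0.1]
finger_gap: 85.6
grip_force: 0.0
```

Run:
```python
from h import *
print(status.sense()["tool_pos"])
s,S=snap("scene","s3");w,W=snap("wrist","w3");t,T=snap("top","t3")
f=lambda I:cv2.convertScaleAbs(cv2.cvtColor(I,cv2.COLOR_RGB2BGR),alpha=1.4)
a=cv2.resize(f(S)[120:240,240:400],(400,300),interpolation=cv2.INTER_NEAREST)
print(proj(s,[577,-136,115]),proj(s,[577,-136,180]))
b=cv2.resize(f(W),(400,250))
c=cv2.resize(f(T)[170:250,230:400],(400,188),interpolation=cv2.INTER_NEAREST)
cv2.imwrite("pics/c3.png",np.hstack([np.vstack([a,b]),cv2.copyMakeBorder(c,0,362,0,0,0)]))
```

```text
[577.70983084  41.55861894 249.26816197]
(np.float64(268.9583140709809), np.float64(172.69024904779295)) (np.float64(266.41723949958663), np.float64(154.44132305269198))
```

View pics/c3.png

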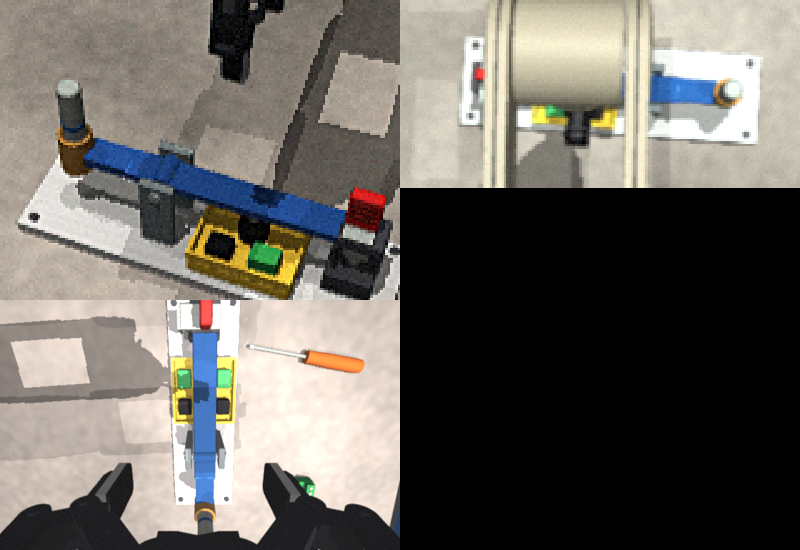

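The rod is seated: its top is at (267,154) in the scene view, which is the predicted pixel for z=180. Next I'll approach the tab and measure it with the wrist camera.

Call:
{"method": "arm_command", "body": {"targets": [[[0.005,0.025,0,0,0,0,1],[0.007,0.03,0,0,0,0,1],[0.007,0.025,0,0,0,0,1],[0,0,0,0,0,0,1],[0,0,0,0,0,0,1]]]}}

```text
time: 12.88
tool_pos: [596.8, 120.6, 249.2]
tcp_rot: [-180.0, 0.0, 85.9]
ft_force: [0.4, -0.3, -0.5]
finger_gap: 85.3
grip_force: 0.0
```

```bash
cat > tab.py <<'E'
from h import *
np.set_printoptions(precision=1,suppress=True)
print(status.sense()["tool_pos"],status.sense()["tcp_rot"])
w,W=snap("wrist","wt")
hsv=cv2.cvtColor(W,cv2.COLOR_RGB2HSV)
r=((hsv[...,0]<6)|(hsv[...,0]>174))&(hsv[...,1]>120)
n,l,st,ce=cv2.connectedComponentsWithStats(r.astype(np.uint8));i=1+st[1:,4].argmax();print(st[i])
k=l==i;V=hsv[...,2][k];print(np.percentile(V,[5,25,50,75,95]))
top=(k&(hsv[...,2]>0.8*np.percentile(V,95))).astype(np.uint8)
rect=cv2.minAreaRect(np.argwhere(top)[:,::-1].astype(np.float32));print("toprect",rect)
P=[onz(w,*c,150)[:2] for c in cv2.boxPoints(rect)];print(np.array(P),np.mean(P,0))
rect2=cv2.minAreaRect(np.argwhere(k)[:,::-1].astype(np.float32));print("allrect",rect2)
E
python3 tab.py
```

```text
[596.8 120.6 249.2] [-180.     0.    85.9]
[302 111  19  45 779]
[ 93. 124. 197. 219. 220.]
toprect ((311.0, 131.0), (32.0, 16.0), 90.0)
[[592.1 179.9]
 [603.8 179.1]
 [602.2 155.6]
 [590.2 156.5]] [597.1 167.7]
allrect ((311.0, 133.0), (44.0, 18.0), 90.0)
```

Call:
{"method": "arm_command", "body": {"targets": [[[0,0.047,0,0,0,0,1],[0,0,-0.04,0,0,0,1],[0,0,-0.04,0,0,0,1],[0,0,-0.03,0,0,0,1],[0,0,-0.015,0,0,0,1],[0,0,-0.007,0,0,0,1],[0,0,0,0,0,0,1]]]}}

```text
time: 13.8
tool_pos: [597.2, 168.5, 118.1]
tcp_rot: [179.9, -0.0, 86.0]
ft_force: [0.3, -0.1, -0.3]
finger_gap: 85.6
grip_force: 0.0
```

Call:
{"method": "arm_command", "body": {"targets": [[[0,0,0,0,0,0,-1],[0,0,0,0,0,0,-1],[0,0,0,0,0,0,-1],[0,0,0,0,0,0,-1],[0,0,0,0,0,0,-1],[0,0,0,0,0,0,-1],[0,0,0,0,0,0,-1],[0,0,0,0,0,0,-1],[0,0,0,0,0,0,-1]]]}}

```text
time: 14.92
tool_pos: [596.1, 169.0, 117.8]
tcp_rot: [-179.9, 0.0, 86.0]
ft_force: [-5.5, 0.2, 5.1]
finger_gap: 12.1
grip_force: 58.9
```

Call:
{"method": "arm_command", "body": {"targets": [[[-0.004,0.0003,0,0,0,0,-1],[-0.004,0.0003,0,0,0,0,-1],[-0.004,0.0003,0,0,0,0,-1],[-0.004,0.0003,0,0,0,0,-1],[-0.0045,0.0002,0,0,0,0,-1],[0,0,0,0,0,0,-1],[0,0,0,0,0,0,-1]]]}}

```text
time: 15.8
tool_pos: [577.7, 170.1, 117.9]
tcp_rot: [179.8, -0.0, 86.0]
ft_force: [8.1, 0.3, -1.6]
finger_gap: 11.7
grip_force: 58.6
```

Call:
{"method": "arm_command", "body": {"targets": [[[-0.002,0.0001,0,0,0,0,-1],[0,0,0,0,0,0,-1],[0,0,0,0,0,0,-1],[-0.0001,-0.0011,0.0072,0.036,-0.0024,0,-1],[-0.0001,-0.0013,0.0071,0.036,-0.0024,0,-1],[0,0,0,0,0,0,-1]]]}}

```text
time: 16.55
tool_pos: [576.2, 167.6, 133.1]
tcp_rot: [179.7, -4.2, 85.9]
ft_force: [9.5, 2.0, -2.7]
finger_gap: 11.6
grip_force: 59.0
```

Call:
{"method": "arm_command", "body": {"targets": [[[-0.0001,-0.0016,0.0071,0.036,-0.0024,0,-1],[-0.0001,-0.0018,0.007,0.036,-0.0024,0,-1],[-0.0001,-0.0021,0.007,0.036,-0.0024,0,-1],[-0.0002,-0.0023,0.0069,0.036,-0.0024,0,-1],[-0.0002,-0.0026,0.0068,0.036,-0.0024,0,-1],[-0.0002,-0.0028,0.0067,0.036,-0.0024,0,-1],[-0.0002,-0.003,0.0066,0.036,-0.0024,0,-1],[-0.0002,-0.0033,0.0065,0.036,-0.0024,0,-1],[0,0,0,0,0,0,-1],[0,0,0,0,0,0,-1]]]}}

```text
time: 17.8
tool_pos: [574.6, 148.6, 187.4]
tcp_rot: [179.8, -20.8, 86.0]
ft_force: [8.6, 2.7, 1.0]
finger_gap: 11.5
grip_force: 59.2
```

Run:
```python
from h import *
s,S=snap("scene","s4");st=status.sense();print(st["tool_pos"],st["tcp_rot"],st["ft_force"],st["grip_force"],st["qd"].round(2))
I=cv2.convertScaleAbs(cv2.cvtColor(S,cv2.COLOR_RGB2BGR),alpha=1.4)
cv2.imwrite("pics/c4.png",cv2.resize(I[110:310,180:420],(720,600),interpolation=cv2.INTER_NEAREST))
```

```text
[574.52763126 148.70017164 187.3856268 ] [179.79884306 -20.74301712  86.00270239] [ 8.77945596  3.01525097 -0.78952048] 59.16196525096893 [ 0.06  0.08 -0.03  0.01 -0.14 -0.  ]
```

View pics/c4.png

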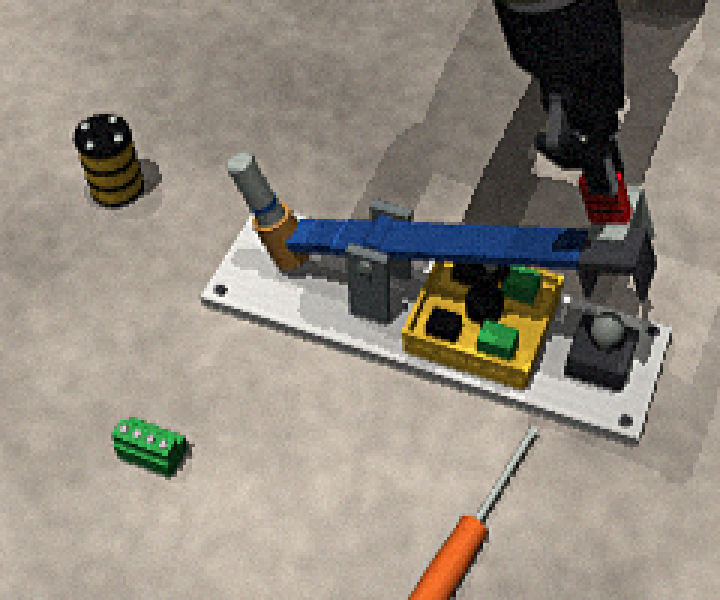

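The arm is held up with the rod in its tube, the coupler well clear of the ball and the bystanders untouched. I'll let it settle, then hand in.

Call:
{"method": "arm_command", "body": {"targets": [[[0,0,0,0,0,0,-1],[0,0,0,0,0,0,-1],[0,0,0,0,0,0,-1],[0,0,0,0,0,0,-1],[0,0,0,0,0,0,-1],[0,0,0,0,0,0,-1]]]}}

```text
time: 18.6
tool_pos: [574.4, 148.8, 187.3]
tcp_rot: [179.8, -20.7, 86.0]
ft_force: [8.3, 1.6, -0.1]
finger_gap: 12.0
grip_force: 59.2
```

```bash
python3 -c "
from bench import job
print(job.hand_in())"
```

```text
the job is handed in; nothing more can be done
None
```

I handed the job in at about 18.6 s with the rod released in its tube, the latch pulled, the gripper holding the coupler about 70 mm off the ball and the bystanders not visibly moved; the hand-in returned no verdict.

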